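# Right the fallen shaft and close up the inspection lane

### The arm

A 7-joint arm with a two-finger parallel gripper is mounted at the origin on the work surface; the furniture and walls round the work are solid. World frame = base frame: x ahead of the robot, y to its left, z up, the work surface at z = 0. Lengths are in mm, angles in rad, forces in N, time in s.
With the tool pointing down it reaches from about 400 to 900 mm from the base axis. Payload 5.6 kg.
Tool frame: the origin (TCP) lies midway between the tips of the shut fingers; the grasp point (between the pads) lies 19 mm behind it; z points along the fingers, y is the line along which they close (so a half turn about z gives the same grasp; the last joint's range is limited). The gripper opens to 92 mm and grips with 3 to 60 N. Pads are 20 mm wide; open, the fingers measure 128 mm over their backs; the gripper's body (75 mm by 189 mm) begins 69 mm behind the grasp point.
Start: joints at [-1.239, 0.468, -0.012, 1.603, 0.006, 1.071, -0.056], TCP at [237.997, 604.869, 214.592] pointing down, gripper open.
Joint ranges: [-2.53, 2.53], [-0.31, 2.02], [-1.57, 1.55], [0.28, 2.44], [-1.29, 4.43], [0.15, 1.84], [-2.92, 2.92]. Speed limits (rad/s): [2.57, 2.57, 3.14, 3.14, 3.14, 3.14, 3.14].

### API

Orientations are given as a rotation vector (axis times angle).
In Python, from cell import robot, grip, kin, viewer gives the robot as it stands. Calls block until the motion is done:
- robot.movep(position, orientation): joint-space move of the TCP to a pose.
- robot.servo_line(position, feed=150, rotation=None): straight line of the TCP; rotation=None keeps the orientation; feed is the mean speed in mm/s.
- robot.goto_joints(angles): joint-space move.
- grip(opening, newtons=None): opening from 0.0 (shut) to 1.0 (fully open); newtons is the grip in N (None keeps the last); returns when the fingers have stopped.
- robot.hold(seconds).
- kin.ik(position, orientation): joint angles nearest the present ones, or None.
- robot.observe(): the state.
- viewer.read_camera(name): name is "side" or "top"; returns the picture (400x640x3 uint8, red, green, blue); there is no depth.
- viewer.camera_info(name): a dict with "camera_matrix" (3x3 intrinsics, pixels), "k1" (the pictures are not rectified: a ray, as slopes to the right and down, at radius r is drawn at 1 + k1 r^2 times it, then the intrinsics apply), "R" (3x3) and "t" (3): a world point X has camera coordinates R X + t. Camera axes: x right, y down, z forward; pixel columns grow to the right and rows downward; lengths in mm; the calibration is good to about 2 mm. A picture is of the moment at which its call begins. camera_info takes no time and is no camera call.
A pose or a line that the arm cannot do raises robot.IKError and nothing moves.
- robot.job_done(): hands the job in; it is judged then, once.
Trained networks look in the newest picture that a camera, given by its name, has taken for a name from the list of things; names that differ only in an ending like _2 or _b are one class to them, and where a whole thing is asked for, a point or a joint stands for the part that bears it (a point fixed in the world has none). Each returns a list of dicts, best first, with "confidence" (0 to 1); they miss things now and then, are a little off and sometimes report something else, mostly with a low value. They report only what shows in the picture. A call takes as long as a camera call.
- viewer.silhouettes(name, camera): "mask" (400x640 bool, what is visible of it).
- viewer.pinpoint(name, camera): "at" ([x, y, z] in mm, in the coordinates of the camera as it stood for that picture, good to about 4 mm: a listed point, or the origin of a listed thing).
The state is a dict: "t": time; "joints": joint angles; "joint_velocities": joint speeds; "joint_torque": joint torques, N m; "tcp_pos": TCP position; "tcp_rot": TCP orientation; "contact_force": force on the tool from outside, world axes, zero at the start; "wrist_torque": the same for the moment, N m; "grip_width": opening from 0.0 (shut) to 1.0 (fully open); "grip_force": force on a finger pad.
Only numpy, scipy, OpenCV 4.12 (cv2) and the standard library are available. Lean on these libraries where they do the work, as an engineer would, in place of code of your own. Each camera call takes 0.05 s, during which the arm holds its last target. There are 200 camera calls.

### The job

One of the four turned shafts queuing in the grooved inspection lane for the profile projector has fallen over. Stand it upright on its big end in the groove, in line with the other three, then push the follower along until it closes up the row, shaft against shaft against the end stop, so that none can tip again. Do not knock over any of the others.

Things in the scene. Friction and masses are not known exactly. Their poses are not given: they have to be found in the camera images.
- lane: fixed aluminium plate 90 mm wide (x), 420 long (y, toward the robot's left), 12 high, with a groove 46 wide and 4 deep along the middle where the shafts stand. Origin at the centre of its underside, z up; groove floor z 8 mm, lips z 12. A dark end stop (to z 44 mm) closes the right end, its face at y -196 mm; the grey follower rides at the left end.
- follower (a joint): travel of the follower toward the end stop, m. At 0 its flat rubber face (42 mm wide, lane z 15 to 40 mm) is 350 mm from the stop face (lane y +154 mm); at q, 350 mm - q. Slides along lane y with about 2 N friction, stays where left; with four shafts standing close it ends near 0.198.
- follower_knob (a point): middle of the black cylindrical knob on the follower, 26 mm dia, from z 43 to 78 mm, this point at z 62 mm; it stands 30 mm behind the pushing face and 30 mm off the lane's centre line, on the -x (robot) side.
- shaft_1: steel stepped shaft 87 mm long: 38 mm dia to 30 mm from the big end, then 28 to 62 mm, then 18; about 0.4 kg, balance 34 mm from the big end. Origin at the centre of the big end face, z along the shaft to the small end. Stands upright in the lane nearest the end stop.
- shaft_2: steel stepped shaft 87 mm long: 38 mm dia to 30 mm from the big end, then 28 to 62 mm, then 18; about 0.4 kg, balance 34 mm from the big end. Origin at the centre of the big end face, z along the shaft to the small end. Stands upright in the lane, second from the end stop.
- shaft_3: steel stepped shaft 87 mm long: 38 mm dia to 30 mm from the big end, then 28 to 62 mm, then 18; about 0.4 kg, balance 34 mm from the big end. Origin at the centre of the big end face, z along the shaft to the small end. Stands upright in the lane nearest the follower.
- shaft_4: steel stepped shaft 87 mm long: 38 mm dia to 30 mm from the big end, then 28 to 62 mm, then 18; about 0.4 kg, balance 34 mm from the big end. Origin at the centre of the big end face, z along the shaft to the small end. This is the fallen one: it lies along the groove between shaft_2 and shaft_3, its small end toward the follower and drooping about 9 degrees, resting on the edges of its steps.

How it is judged:
By the outcome, as a careful person would: the job done as asked, in the order asked, and still so for the second after the job is handed in, with the robot touching nothing.
It also fails if it takes over 59 s, if anything falls off the work surface, if the arm or the gripper's body presses on something with over 40 N, if the wrist force passes 120 N, or if a joint passes its speed limit or range.

## Working session

There is one attempt and no reset: what is moved stays moved. The work goes in short steps, each a Python script; the robot and the scene stay as the last script left them, time stands still between calls to the robot, and variables do not carry over. Pictures are saved under pics/ and viewed, at most 10 in all, crops included, and the job is handed in when it is done.

```bash
ls; mkdir -p pics; cat > h.py <<'E'
import numpy as np, cv2
from cell import robot, grip, kin, viewer
def world(cam,p):
    i=viewer.camera_info(cam); return np.array(i["R"]).T@(np.array(p)-np.array(i["t"]))
def pix(cam,X):
    i=viewer.camera_info(cam); c=np.array(i["R"])@np.array(X)+np.array(i["t"]); s=c[:2]/c[2]; s=s*(1+i["k1"]*(s@s))
    K=np.array(i["camera_matrix"]); return K[:2,:2]@s+K[:2,2]
def ray(cam,uv):
    i=viewer.camera_info(cam); K=np.array(i["camera_matrix"]); d=np.linalg.solve(K,[uv[0],uv[1],1.])[:2]; s=d.copy()
    for _ in range(20): s=d/(1+i["k1"]*(s@s))
    R=np.array(i["R"]); return -R.T@np.array(i["t"]), R.T@np.array([*s,1.])
def atz(cam,uv,z):
    o,d=ray(cam,uv); return o+d*(z-o[2])/d[2]
def pic(cam,f):
    im=viewer.read_camera(cam); cv2.imwrite(f"pics/{f}.png",np.array(im)[:,:,::-1]); return im
E
python3 - <<'E'
from h import *
np.set_printoptions(precision=1,suppress=True)
o=robot.observe(); print(o["t"],o["tcp_rot"],o["contact_force"])
for c in("top","side"):
    pic(c,c+"0")
    for n in("shaft_1","follower","follower_knob","lane"):
        for d in viewer.pinpoint(n,c)[:6]: print(c,n,round(d["confidence"],2),world(c,d["at"]),pix(c,world(c,d["at"])))
    for d in viewer.silhouettes("shaft_4",c)[:6]:
        ys,xs=np.nonzero(d["mask"]); print(c,"mask",round(d["confidence"],2),xs.min(),xs.max(),ys.min(),ys.max(),len(xs))
E
```

```text
pics
0.0 [-0.6 -3.1  0. ] [ 0.2 -0.   0. ]
top shaft_1 0.84 [446.1 -17.2  10.5] [390.9 196.2]
top shaft_1 0.77 [403.2 266.8   7. ] [252.1 218.9]
top shaft_1 0.73 [435.1  57.9  35.6] [355.6 200.1]
top shaft_1 0.66 [442.9  22.7   8.6] [371.5 198.1]Traceback (most recent call last):
  File "<stdin>", line 7, in <module>
ValueError: it knows: follower_knob, lane, shaft
```

```bash
python3 - <<'E'
from h import *
np.set_printoptions(precision=1,suppress=True)
for c in("top","side"):
    pic(c,c+"1")
    for n in("shaft_1","follower_knob","lane"):
        for d in viewer.pinpoint(n,c)[:6]: print(c,n,round(d["confidence"],2),world(c,d["at"]),pix(c,world(c,d["at"])))
    for n in ("shaft_4","lane"):
      for d in viewer.silhouettes(n,c)[:6]:
        ys,xs=np.nonzero(d["mask"]); print(c,"mask",n,round(d["confidence"],2),xs.min(),xs.max(),ys.min(),ys.max(),len(xs))
        if n=="lane": print(cv2.minAreaRect(np.c_[xs,ys].astype(np.float32)))
E
```

```text
top shaft_1 0.9 [444.3 -15.6   9.1] [390.1 197.2]
top shaft_1 0.86 [430.3  58.4  35.2] [355.4 202.5]
top shaft_1 0.84 [401.2 270.2   8.1] [250.3 219.9]
top shaft_1 0.52 [440.7  23.6   8.2] [371.  199.2]
top follower_knob 0.88 [366.7 327.   61.4] [217.5 234.9]
top lane 0.87 [419.3 149.9  -2.9] [309.5 211. ]
top mask shaft_4 0.85 312 355 194 213 602
top mask shaft_4 0.82 239 257 207 226 317
top mask shaft_4 0.66 361 381 188 209 354
top mask shaft_4 0.55 381 403 186 206 365
side shaft_1 0.89 [431.8  56.   32.8] [294.1 184.7]
side shaft_1 0.87 [406.6 269.7  10.2] [340.8 262.3]
side shaft_1 0.67 [436.6  21.2  10.4] [287.6 179.9]
side shaft_1 0.57 [441.1 -17.5   7.3] [280.6 169.6]
side follower_knob 0.84 [371.3 324.   62.1] [369.8 268.5]
side lane 0.65 [419.9 149.9  -1.1] [313.9 222.2]
side lane 0.34 [436.   57.6  33.3] [292.7 185.6]
side mask shaft_4 0.79 279 294 157 186 342
side mask shaft_4 0.76 333 350 242 270 410
side mask shaft_4 0.59 288 314 181 217 518
side mask shaft_4 0.49 271 283 144 174 290
side mask lane 0.92 257 381 144 310 5765
((321.582763671875, 222.64488220214844), (178.39361572265625, 54.38173294067383), 58.96173858642578)
side mask lane 0.33 279 294 157 186 336
((286.5, 171.5), (29.0, 15.0), 90.0)
```

View pics/top1.png

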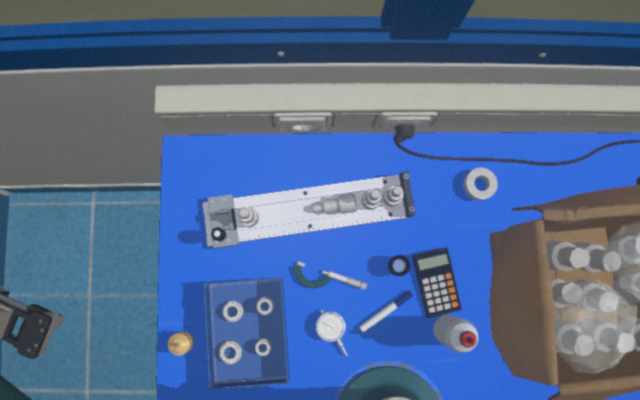

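View pics/side1.png

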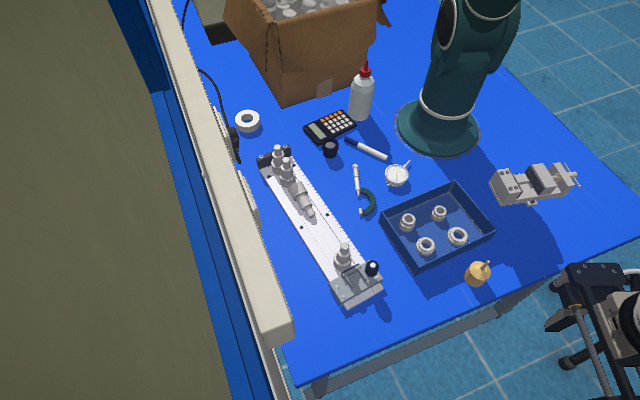

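```bash
python3 - <<'E'
from h import *
np.set_printoptions(precision=3,suppress=True)
im=cv2.imread("pics/top1.png").astype(int); m=(im[:,:,2]>90)  # red channel: non-blue
print("cam",-np.array(viewer.camera_info("top")["R"]).T@np.array(viewer.camera_info("top")["t"]))
up=[];lo=[]
for u in list(range(262,300))+list(range(312,392)):
    c=np.nonzero(m[170:250,u])[0]+170
    if len(c): up.append((u,c.min()-.5)); lo.append((u,c.max()+.5))
for n,e in(("up",up),("lo",lo)):
  for z in(0,12):
    W=np.array([atz("top",p,z)[:2] for p in e]); 
    for _ in range(3):
        k=np.polyfit(W[:,1],W[:,0],1); r=W[:,0]-np.polyval(k,W[:,1]); W=W[abs(r)<2.5*r.std()+.1]
    print(n,z,"yaw",-np.arctan(k[0]),"x at y=150",np.polyval(k,150),r.std())
from scipy.spatial.transform import Rotation as Ro
for yaw in(.13,):
  L=Ro.from_euler("z",yaw)
  for sgn in(1,-1):
    for pos in((0,-47,80),(0,30,100)):
      P=L.apply(pos)+[419.6,150,0]; s=[]
      for a in range(-60,95,10):
        r=np.radians(a); z=np.array([0,np.sin(r),-np.cos(r)]); y=np.array([sgn,0,0.]); 
        R=L.as_matrix()@np.c_[np.cross(y,z),y,z]
        q=kin.ik(P,Ro.from_matrix(R).as_rotvec()); s.append((a,None if q is None else np.round(q,1).tolist()))
      print(sgn,pos,*s,sep="\n ")
E
```

```text
cam [ 281.294  148.945 1040.03 ]
up 0 yaw 0.13056660949602075 x at y=150 471.1499516115795 0.619723283619242
up 12 yaw 0.13056660949602056 x at y=150 468.9577735448974 0.6125728355999588
lo 0 yaw 0.13136797528854594 x at y=150 375.69384900205085 0.5904807795587254
lo 12 yaw 0.13136797528854566 x at y=150 374.6030459603788 0.583667735362667
1
 (0, -47, 80)
 (-60, [-1.2, 0.8, 0.5, 2.0, 0.5, 1.1, -1.0])
 (-50, [-1.2, 0.7, 0.5, 2.1, 0.4, 1.0, -0.9])
 (-40, [-1.2, 0.6, 0.5, 2.1, 0.4, 0.9, -0.8])
 (-30, [-1.1, 0.5, 0.5, 2.1, 0.3, 0.8, -0.7])
 (-20, [-0.9, 0.4, 0.5, 2.2, 0.2, 0.7, -0.5])
 (-10, [-0.8, 0.4, 0.4, 2.2, 0.0, 0.6, -0.3])
 (0, [-0.7, 0.3, 0.4, 2.2, -0.2, 0.6, 0.0])
 (10, [-0.5, 0.3, 0.4, 2.2, -0.5, 0.6, 0.4])
 (20, [-0.3, 0.4, 0.3, 2.2, -0.7, 0.7, 0.7])
 (30, [-0.2, 0.4, 0.3, 2.2, -0.9, 0.9, 1.0])
 (40, [-0.1, 0.5, 0.3, 2.2, -1.0, 1.0, 1.1])
 (50, [0.1, 0.6, 0.2, 2.1, -1.0, 1.1, 1.2])
 (60, [0.2, 0.7, 0.1, 2.1, -1.1, 1.3, 1.3])
 (70, [0.4, 0.8, -0.1, 2.0, -1.0, 1.3, 1.3])
 (80, [0.6, 1.0, -0.2, 2.0, -0.9, 1.3, 1.3])
 (90, [0.6, 1.1, -0.2, 1.9, -0.9, 1.5, 1.3])
1
 (0, 30, 100)
 (-
[... 1517 characters left out ...]
, 0.8, 1.5, 1.8])
 (-50, [-0.7, 0.7, -0.2, 1.9, 0.7, 1.4, 1.9])
 (-40, [-0.7, 0.6, -0.2, 2.0, 0.7, 1.2, 2.0])
 (-30, [-0.6, 0.5, -0.2, 2.0, 0.6, 1.1, 2.1])
 (-20, [-0.5, 0.4, -0.2, 2.1, 0.5, 0.9, 2.2])
 (-10, [-0.4, 0.4, -0.2, 2.1, 0.3, 0.8, 2.4])
 (0, [-0.3, 0.3, -0.2, 2.2, 0.1, 0.7, 2.7])
 (10, [0.7, 0.8, -1.3, 2.1, 0.8, 0.9, 2.2])
 (20, [-1.2, 0.8, 1.4, 2.3, -1.2, 1.2, -2.2])
 (30, [-1.0, 0.6, 1.1, 2.3, -1.2, 1.2, -2.1])
 (40, [-0.7, 0.6, 0.9, 2.3, -1.3, 1.3, -2.0])
 (50, [-0.5, 0.7, 0.7, 2.2, -1.3, 1.3, -1.9])
 (60, [-0.2, 0.7, 0.4, 2.2, -1.3, 1.4, -1.8])
 (70, [0.0, 0.8, 0.2, 2.1, -1.2, 1.4, -1.7])
 (80, [0.1, 0.9, 0.2, 2.1, -1.3, 1.6, -1.6])
 (90, [0.1, 1.1, 0.2, 2.0, -1.3, 1.8, -1.6])
```

```bash
cat >> h.py <<'E'
from scipy.spatial.transform import Rotation as Ro
L=Ro.from_euler("z",.131); C=np.array([421.,150,0])
W=lambda p: L.apply(p)+C
tl=lambda X: L.inv().apply(np.array(X)-C)
def tz(a): r=np.radians(a); return np.array([0,np.sin(r),-np.cos(r)])
def rot(a):
    z=tz(a); y=np.array([1.,0,0]); return Ro.from_matrix(L.as_matrix()@np.c_[np.cross(y,z),y,z]).as_rotvec()
def st():
    o=robot.observe(); print("t %.1f"%o["t"],"tcp",tl(o["tcp_pos"]).round(1),"F",np.round(o["contact_force"],1),"w %.3f gf %.1f"%(o["grip_width"]*92,o["grip_force"]))
    return o
E
python3 - <<'E'
from h import *
for u,z in((312.,18),(355.5,45)): print(u,tl(atz("top",(u,203),z)))
P=np.array([0,-47.9,24.3]); a=-40; T=P+5.2*tz(a)
robot.movep(W(T-110*tz(a)),rot(a)); grip(.65,40); st()
robot.servo_line(W(T-20*tz(a)),150); st()
robot.servo_line(W(T),40); st()
pic("side","side2"); pic("top","top2")
i=cv2.imread("pics/side2.png")[130:290,230:400]; j=cv2.imread("pics/top2.png")[150:270,200:420]
cv2.imwrite("pics/c2.png",np.vstack([cv2.resize(i,(480,300),interpolation=2)[:, :],cv2.resize(j,(480,262),interpolation=2)]))
E
```

```text
312.0 [11.03411225 -6.83892231 18.        ]
355.5 [ -5.14195965 -91.08895896  45.        ]
t 3.1 tcp [  0.   19.5 104.6] F [-0.1 -0.5  0.2] w 59.816 gf 0.0
t 3.8 tcp [  0.4 -37.8  35.8] F [ 0.9 -0.8  0.3] w 59.588 gf 0.0
t 4.5 tcp [ -0.  -51.3  20.3] F [0.2 0.3 0.9] w 59.698 gf 0.0
```

View pics/c2.png

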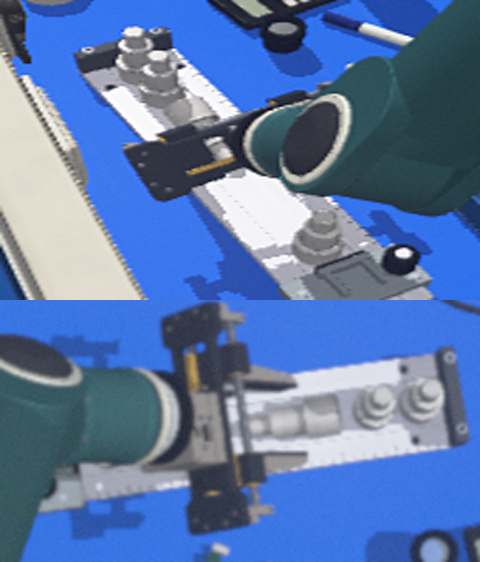

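The crop shows the fingers straddling the 28 mm section of the fallen shaft, the tips just above the lips; the others are untouched. Closing and lifting.

```bash
python3 - <<'E'
from h import *
grip(0.,50); o=st(); p=tl(o["tcp_pos"])
robot.servo_line(W(p+[0,0,15]),60); st()
robot.servo_line(W([0,30,75]),120); st()
pic("side","side3"); pic("top","top3")
for c in("side","top"):
  for d in viewer.pinpoint("shaft_4",c)[:5]: print(c,round(d["confidence"],2),tl(world(c,d["at"])).round(1))
i=cv2.imread("pics/side3.png")[130:290,230:400]; j=cv2.imread("pics/top3.png")[150:270,200:420]
cv2.imwrite("pics/c3.png",np.vstack([cv2.resize(i,(480,300),interpolation=2),cv2.resize(j,(480,262),interpolation=2)]))
E
```

```text
t 5.1 tcp [ -0.2 -51.3  20.3] F [-0.4 -0.6 -0.2] w 31.652 gf 47.7
t 5.5 tcp [  0.1 -50.9  35.6] F [ 0.8 -0.1 -3.5] w 31.871 gf 47.8
t 6.4 tcp [-0.4 28.9 74.9] F [-0.1 -0.6 -3.3] w 31.683 gf 47.8
side 0.89 [  6.4 121.7   8. ]
side 0.71 [  -1.2 -131.6    7.9]
side 0.7 [  0.1 -13.9  87.5]
side 0.58 [   1.3 -167.6    5.9]
top 0.81 [  0.3 -10.1  87.2]
top 0.68 [   1.4 -168.8    7.9]
top 0.6 [   5.2 -128.2    8.9]
```

View pics/c3.png

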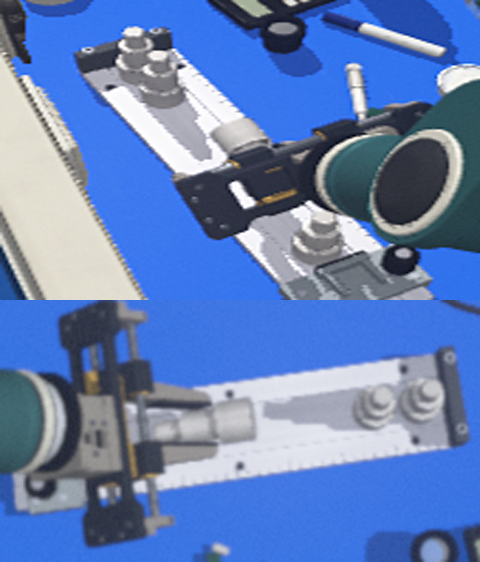

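The shaft is held by its middle and level as expected; big end at lane (0,-12,87) agrees with prediction (-13, 86). Now rotating it upright.

```bash
python3 - <<'E'
from h import *
for a,y,z in zip((-20,0,20,40,58.9),(36,40,40,40,40),(88,95,100,100,90)):
    p=tl(robot.observe()["tcp_pos"]); T=np.array([0,y,z])+5.2*tz(a)
    robot.servo_line(W(T),max(5,np.linalg.norm(T-p)/1.0),rot(a))
st()
pic("side","side4"); pic("top","top4")
for c in("side","top"):
  for d in viewer.pinpoint("shaft_4",c)[:5]: print(c,round(d["confidence"],2),tl(world(c,d["at"])).round(1))
i=cv2.imread("pics/side4.png")[130:290,230:400]; j=cv2.imread("pics/top4.png")[150:270,200:420]
cv2.imwrite("pics/c4.png",np.vstack([cv2.resize(i,(480,300),interpolation=2),cv2.resize(j,(480,262),interpolation=2)]))
E
```

```text
t 11.8 tcp [ 0.1 44.8 87.7] F [-0.   0.1 -3.6] w 31.347 gf 47.5
side 0.82 [  1.1 120.9   8.1]
side 0.8 [ 2.3 39.3 46.8]
side 0.54 [  -1.1 -167.6    8.1]
top 0.86 [ -1.5 121.6   5.9]
top 0.74 [-0.4 40.7 49.2]
```

View pics/c4.png

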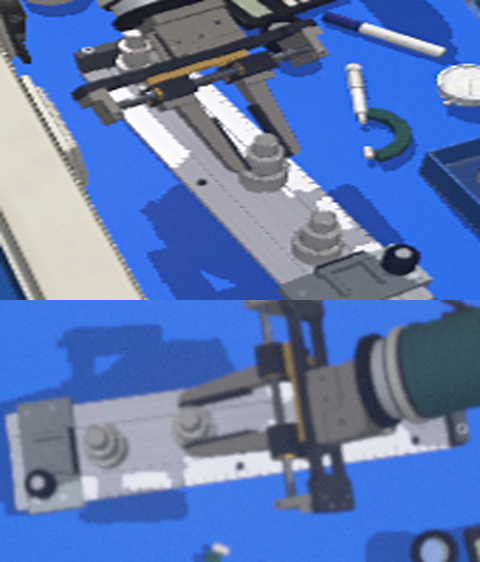

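```bash
python3 - <<'E'
from h import *
o5=5.2*tz(58.9)
robot.servo_line(W(np.array([0,55,90])+o5),60)
robot.servo_line(W(np.array([0,55,61])+o5),60); st(); f0=robot.observe()["contact_force"][2]
z=61
while z>48:
    z-=1; robot.servo_line(W(np.array([0,55,z])+o5),20); f=robot.observe()["contact_force"]
    if f[2]-f0>2.5: break
print(z); st()
for c in("side","top"):
  pic(c,c+"5")
  for d in viewer.pinpoint("shaft_4",c)[:5]: print(c,round(d["confidence"],2),tl(world(c,d["at"])).round(1))
i=cv2.imread("pics/side5.png")[130:290,230:400]; j=cv2.imread("pics/top5.png")[150:270,200:420]
cv2.imwrite("pics/c5.png",np.vstack([cv2.resize(i,(480,300),interpolation=2),cv2.resize(j,(480,262),interpolation=2)]))
E
```

```text
t 13.0 tcp [-0.1 59.5 58.1] F [ 0.3 -0.6 -3.3] w 31.884 gf 47.5
52
t 15.3 tcp [ 0.  59.6 49.8] F [-0.4 -1.9  2. ] w 31.831 gf 48.0
side 0.71 [  2.9 121.    9.1]
side 0.62 [ 0.2 50.1 10.9]
side 0.55 [   0.6 -168.4    4.6]
side 0.42 [   0.4 -131.6    9.4]
top 0.83 [-1.2 56.6 12.6]
top 0.64 [ -0.9 120.6   6.8]
```

View pics/c5.png

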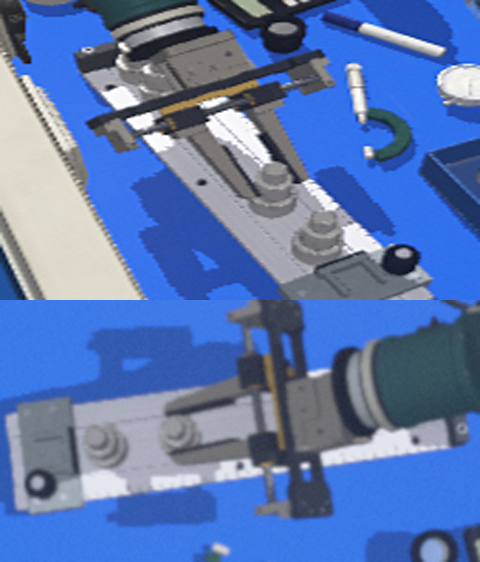

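```bash
python3 - <<'E'
from h import *
grip(.7); st()
p=tl(robot.observe()["tcp_pos"]); q=p-45*tz(58.9)
robot.servo_line(W(q),60); st()
robot.servo_line(W(q+[0,0,110]),150)
robot.movep(W([-30,150,230]),rot(0)); grip(0.)
robot.movep(W([-30,225,160]),rot(0)); st()
for c in("top","side"):
  pic(c,c+"6")
  for n in("shaft_4","follower_knob"):
    for d in viewer.pinpoint(n,c)[:5]: print(c,n,round(d["confidence"],2),tl(world(c,d["at"])).round(1))
i=cv2.imread("pics/side6.png")[130:290,230:400]; j=cv2.imread("pics/top6.png")[150:270,200:420]
cv2.imwrite("pics/c6.png",np.vstack([cv2.resize(i,(480,300),interpolation=2),cv2.resize(j,(480,262),interpolation=2)]))
E
```

```text
t 16.1 tcp [ 0.  59.5 49.3] F [-0.  -0.2 -0.2] w 64.301 gf 0.0
t 17.0 tcp [-0.2 21.3 72.6] F [-0.2  0.3  0.4] w 64.457 gf 0.0
t 21.1 tcp [-30.6 225.4 159.5] F [-0.6 -0.7  0. ] w 0.388 gf 0.0
top shaft_4 0.83 [   4.9 -127.2    9.8]
top shaft_4 0.68 [ 0.7 54.1 10.6]
top shaft_4 0.58 [   0.7 -169.     8.8]
side shaft_4 0.77 [  -2.1 -129.1    9.2]
side shaft_4 0.55 [  3.5 119.1   7.1]
side follower_knob 0.81 [-28.7 178.1  63.3]
```

View pics/c6.png

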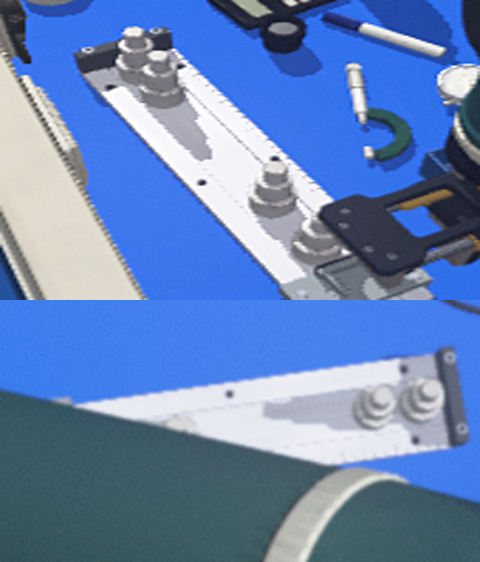

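```bash
python3 - <<'E'
from h import *
robot.servo_line(W([-30,225,52]),120); st()
def fy(): return L.inv().apply(robot.observe()["contact_force"])[1]
y=225
while y>-8:
    y-= 20 if y>45 else (4 if y>18 else 1)
    robot.servo_line(W([-30,y,52]),40); f=fy()
    if y<45 and y%4==0 or y>45: print(y,round(f,1),end="; ")
    if f>14: break
print(y,f); o=st()
for c in("top","side"):
  pic(c,c+"7")
  for n in("shaft_4","follower_knob"):
    for d in viewer.pinpoint(n,c)[:5]: print(c,n,round(d["confidence"],2),tl(world(c,d["at"])).round(1))
E
```

```text
t 22.4 tcp [-29.6 225.5  52.6] F [-0.1  0.5  0.1] w 0.141 gf 0.0
205 -0.1; 185 2.7; 165 2.7; 145 4.6; 125 4.6; 105 4.0; 85 4.4; 65 3.7; 16 6.7; 12 11.1; 8 13.3; 7 15.21268810917563
t 32.5 tcp [-30.   10.9  52.2] F [-2.2 15.1 -2.4] w 0.826 gf 7.2
side shaft_4 0.7 [  -1.1 -136.8    6.1]
side shaft_4 0.69 [  -2.7 -170.6    8.2]
side follower_knob 0.69 [-26.1 -12.9  63.5]
```

```bash
python3 - <<'E'
from h import *
y=7
while y>-8:
    y-=2; robot.servo_line(W([-30,y,52]),20); o=robot.observe(); f=L.inv().apply(o["contact_force"])[1]
    print(y,tl(o["tcp_pos"])[1].round(2),round(f,1))
    if f>25: break
p=tl(robot.observe()["tcp_pos"])
robot.servo_line(W([-30,40,52]),60); robot.servo_line(W([-30,60,180]),150)
robot.movep(W([-150,300,250]),rot(0)); st()
for c in("top","side"):
  pic(c,c+"8")
  for n in("shaft_4","follower_knob"):
    for d in viewer.pinpoint(n,c)[:5]: print(c,n,round(d["confidence"],2),tl(world(c,d["at"])).round(1))
i=cv2.imread("pics/side8.png")[130:290,230:400]; j=cv2.imread("pics/top8.png")[160:260,290:420]
cv2.imwrite("pics/c8.png",np.hstack([cv2.resize(i,(390,390),interpolation=2),cv2.resize(j,(400,390),interpolation=2)]))
E
```

```text
5 10.63 19.6
3 10.39 23.2
1 10.2 28.4
t 36.5 tcp [-149.1  298.7  249.2] F [-0.5  0.2 -0.2] w 0.343 gf 0.0
top shaft_4 0.84 [   2.8 -173.    11.8]
top shaft_4 0.69 [  1.1 -99.3  11.5]
top shaft_4 0.58 [   2.8 -135.5    6.9]
top shaft_4 0.53 [ -1.6 -64.    6.9]
top follower_knob 0.56 [-26.1 -10.5  62. ]
side shaft_4 0.79 [  3.3 -97.4  10.5]
side shaft_4 0.67 [  1.3 -63.6   9.3]
side shaft_4 0.56 [   1.9 -137.5    8.2]
side shaft_4 0.5 [  -1.  -171.5    9.7]
side follower_knob 0.78 [-27.8 -13.8  60.9]
```

View pics/c8.png

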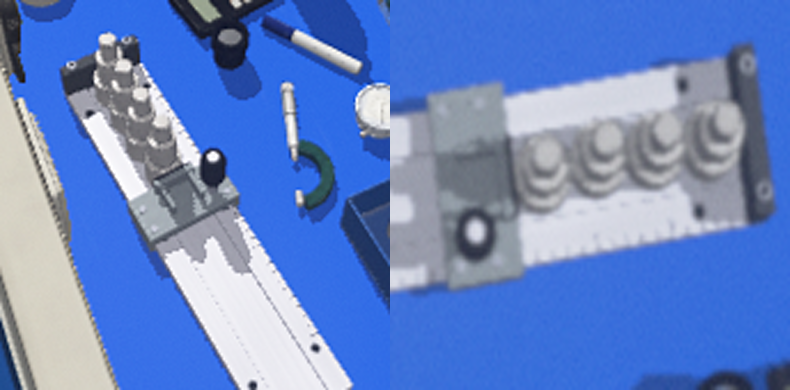

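The picture shows all four shafts upright in a closed row against the end stop, with the follower face against the last one. The push ended on a hard stop at 28 N.

```bash
python3 -c "
from h import *
print(robot.job_done())"
```

```text
the job is handed in; nothing more can be done
None
```

The fallen shaft now stands on its big end in the groove, and the follower was pushed until the four-shaft row met a hard stop at 28 N; none of the others was knocked over, and the job was handed in at about 37 s.

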